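Wind up the round strainer basket

ROBOT

A 6-joint arm with a two-finger parallel gripper is mounted at the origin on the work surface. World frame = base frame: x ahead of the robot, y to its left, z up, the work surface at z = 0. Lengths are in mm, angles in degrees, forces in N, time in s.
With the tool pointing down it reaches from about 300 to 850 mm from the base axis. Payload 4.2 kg.
Tool frame: the origin (TCP) lies at the very end of the fingers, on their centre line; the grasp point (between the pads) lies 19 mm behind it; z points along the fingers, y is the line along which they close (so a half turn about z gives the same grasp; the last joint's range is limited). The gripper opens to 91 mm and grips with 3 to 60 N. Pads are 32 mm wide; open, the fingers measure 118 mm over their backs; the gripper's body (76 mm by 178 mm) begins 60 mm behind the grasp point.
Start: joints at [63.942, 18.312, 89.639, -0, 72.044, -1.146], TCP at [242.211, 521.514, 213.976] pointing down, gripper open.
Joint ranges: [-177.97, 177.97], [-48.28, 115.42], [12.27, 149.76], [-77.06, 257.06], [2.81, 150.46], [-146.56, 146.56]. Speed limits (degrees/s): [147.25, 147.25, 180, 180, 180, 180].

INTERFACE

Orientations are given as [roll, pitch, yaw] about the fixed x, y, z axes, in that order (R = Rz(yaw) Ry(pitch) Rx(roll)).
In Python, from workcell import env, eyes gives the robot as it stands.
- The arm moves only by the tool send_rows, never from a script. Its argument "targets" is text: rows parted by semicolons, each of 7 numbers parted by spaces: the shift along the tool's x, y, z in m, then the turn, a rotation vector about the tool's x, y, z in degrees, then the opening in per cent of the stroke, from 0 (shut) to 100 (fully open). A call has 1 to 12 rows; each row is the pose to reach, as a shift and turn from the pose commanded when the call began, along the tool's axes at that moment; what a row does not reach only later rows make up. A row lasts 1/12 s, in which the tool goes at most 41.7 mm and 7.16 degrees, less where a joint would pass 70% of its speed; a pose out of reach is approached as far as the arm can. A call with a gripper value outside its range is refused whole. The fingers move at their own pace and stop on an object; "grip_force" is the grip in N (left out, the last holds). Time passes only in rows, so rows that repeat a pose let the fingers close. It gives the time, the measured TCP pose, the force, the opening and the grip force at its end, in the units of the state.
- env.state(): the state, without advancing time (a new reading comes with each control period).
- eyes.grab_frame(name): name is "side" or "top" or "wrist"; returns a dict with "image" (384x512x3 uint8, blue, green, red), "fovy" (degrees; the focal length in pixels is half the picture's height over the tangent of half this angle, whatever the lens; pixels are square), "cx", "cy" (the principal point, pixels), "D" ([k1, k2, p1, p2, k3] as OpenCV has them; the pictures are not rectified), "eye" and "attitude" of the camera in the world. Camera axes: x right, y up, looking along -z (the intrinsics and any distortion apply to the point x, -y, -z); pixel columns grow to the right and rows downward; lengths in mm; the calibration is good to about 2 mm. A picture is of the moment at which its call begins. There is no depth.
- env.job_done(): hands the job in; it is judged then, once.
The state is a dict: "time_s": time; "qpos": joint angles; "qvel": joint speeds; "effort": joint torques, N m; "ee_pos": TCP position; "ee_rot": TCP orientation; "force": force on the tool from outside, world axes, zero at the start; "torque": the same for the moment, N m; "gripper_width": finger opening in mm; "gripper_force": force on a finger pad.
Only numpy, scipy, OpenCV 4.12 (cv2) and the standard library are available. Lean on these libraries where they do the work, as an engineer would, in place of code of your own. Each camera call takes 0.05 s, during which the arm holds its last target. There are 200 camera calls.

TASK

Two drained strainer wells stand on the counter, each with a basket and a crank on top of its column. Take hold of the crank knob of the well with the round basket and wind it clockwise, seen from above, through its full turns until the crank comes to its stop and the round basket is all the way up; then let go. Raise the basket only by its crank, without touching the basket itself, and leave the crank of the square basket where it is.

Things in the scene. Friction and masses are not known exactly. Their poses are not given: they have to be found in the camera images.
- round_hub (a point): On the upright axis of the ROUND basket's crank, level with the middle of its knob (263 mm up). Turns with the crank: x points along the arm to the knob's axis, 55 mm away; z up. Knob: upright black cylinder, 24 mm across, 50 mm tall, spins freely on its pin, so the hand need not turn. The steel arm (16 mm wide) has its top 25 mm lower; it sits on a column 50 mm square at the near end of the well.
- round_crank (a joint): Angle of that crank, rad; grows clockwise seen from above. Stops at 0 (basket down) and 14.14 (basket fully up, 2.25 turns). Begins between 0 and 1.5. Takes about 3 N at the knob and stays where it is left.
- round_basket: Round steel wire basket, 140 mm across, 85 mm deep, in the round hole of its steel case (330 x 200 mm, 120 mm high), 155 mm beyond the crank's axis. Origin: centre of its underside, z up; 43 mm above the counter with the crank at 0, 133 mm at the upper stop. Even when up it stays below the crank's arm.
- square_grip (a point): Middle of the knob of the other well, alike but with a SQUARE basket (140 x 140 mm) in a square hole. The two wells stand side by side, either one on the left. This crank must be left where it is.

How it is judged (in metres and radians):
At the end, for the whole second after the job is handed in: The round basket is fully up (its underside at least 128 mm above the counter, the crank within about 35 degrees of its upper stop) and at rest (height (world z) of round_basket above 0.128 m and value of joint round_crank above 13.5 rad and linear speed of round_basket below 0.005 m/s); the robot touches nothing.
It fails at once if the square basket's crank is turned (its knob moves more than 15 mm) (distance of square_grip from where it was at the start of the episode above 0.015 m).
It fails at once if the fingers push or pull the round basket itself (contact force between the fingers and round_basket above 2 N).
It also fails if it takes over 58 s, if anything falls off the work surface, if the arm or the gripper's body presses on something with over 40 N, if the wrist force passes 120 N, or if a joint passes its speed limit or range.

## Working session

There is one attempt and no reset: what is moved stays moved. The work goes in short steps, Python scripts to look and compute and a tool call to move; the robot and the scene stay as the last step left them, time stands still between calls to the robot, and variables do not carry over. Pictures are saved under pics/ and viewed, at most 10 in all, crops included, and the job is handed in when it is done.

Besides the shell and the picture viewer there is one more tool, called after "Emit:" by a JSON object that holds its "fn" and its "kwargs", one argument or row to a line. send_rows: Moves the arm, as the interface text tells. Its arguments: {"type":"object","properties":{"targets":{"type":"string"},"grip_force":{"type":"number"}},"required":["targets"]}

```bash
ls; mkdir -p pics; python3 - <<'E'
from workcell import env, eyes
import cv2
for n in ("top","side"):
    f=eyes.grab_frame(n); cv2.imwrite(f"pics/{n}1.png",f["image"]); print(n,{k:v for k,v in f.items() if k!="image"})
print(env.state())
E
```

```text
pics
top {'fovy': 55.4784246407729, 'cx': 258.4035757401014, 'cy': 193.8960091392755, 'D': array([-0.07495142,  0.        ,  0.        ,  0.        ,  0.        ]), 'eye': array([ 511.92342861,  -16.84986077, 1073.31840031]), 'attitude': array([  3.50677151,   0.40114042, -90.27648044])}
side {'fovy': 53.87320925953652, 'cx': 258.5510456713028, 'cy': 188.27964191766804, 'D': array([-0.03915578,  0.        ,  0.        ,  0.        ,  0.        ]), 'eye': array([ 344.46442816, -620.21580711,  797.49046343]), 'attitude': array([ 47.77783206,   0.47536776, -18.25973856])}
{'time_s': 0.1, 'qpos': array([ 6.39421750e+01,  1.83457305e+01,  8.97005519e+01,  2.28826624e-04,
        7.20425598e+01, -1.14680985e+00]), 'qvel': array([-0.01732481, -0.15334079, -0.21917231, -0.00040279,  0.03290117,
        0.01791283]), 'effort': array([-5.18653178e-04, -4.13326049e+01, -2.32513368e+01,  7.28145149e-02,
        4.22357221e-02, -5.88315811e-05]), 'ee_pos': array([242.00159468, 521.09069977, 213.21918112]), 'ee_rot': array([-1.79911180e+02, -1.99563733e-03,  1.55088913e+02]), 'force': array([ 0.01494625, -0.70230358,  0.02821249]), 'torque': array([-0.04766263,  0.05098201, -0.01786307]), 'gripper_force': 0.0, 'gripper_width': 91.17404657269724}
```

View pics/top1.png

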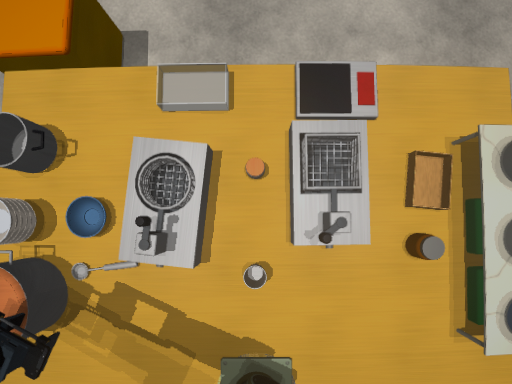

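View pics/side1.png

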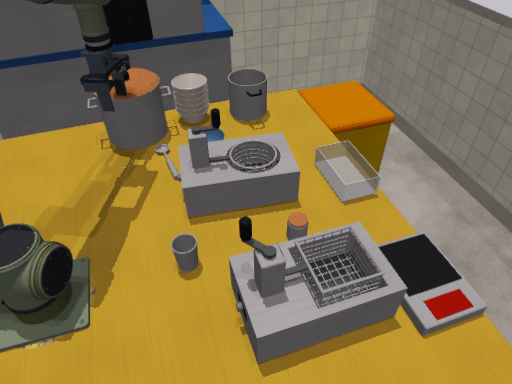

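The round well is on the left (+y). Its knob is near (143,222) in the top view and (215,118) in the side view. The square knob is near (325,238) in the top view and (245,228) in the side view.

```bash
cat > h.py <<'E'
import numpy as np, cv2
from scipy.spatial.transform import Rotation as R
from workcell import env, eyes
def rays(f,uv):
    fl=192/np.tan(np.radians(f["fovy"]/2)); K=np.array([[fl,0,f["cx"]],[0,fl,f["cy"]],[0,0,1]])
    p=cv2.undistortPoints(np.array(uv,float).reshape(-1,1,2),K,f["D"]).reshape(-1,2)
    d=np.c_[p[:,0],-p[:,1],-np.ones(len(p))]@R.from_euler("xyz",f["attitude"],degrees=True).as_matrix().T
    return f["eye"],d
def plane(f,uv,z):
    e,d=rays(f,uv); return e+d*((z-e[2])/d[:,2])[:,None]
def tri(f1,u1,f2,u2):
    e1,d1=rays(f1,[u1]); e2,d2=rays(f2,[u2]); d1=d1[0];d2=d2[0]
    s=np.linalg.lstsq(np.c_[d1,-d2],e2-e1,rcond=None)[0]; a=e1+s[0]*d1; b=e2+s[1]*d2
    return (a+b)/2,np.linalg.norm(a-b)
def dark(f,box,th=45):
    x0,y0,x1,y1=box; g=f["image"][y0:y1,x0:x1].max(2)
    n,l,s,c=cv2.connectedComponentsWithStats((g<th).astype(np.uint8))
    return [(s[i][0]+x0,s[i][1]+y0,s[i][2],s[i][3],s[i][4],(c[i]+[x0,y0]).round(1)) for i in range(1,n) if s[i][4]>20]
E
python3 - <<'E'
from h import *
t=eyes.grab_frame("top"); s=eyes.grab_frame("side")
for th in (30,45): print(th,*dark(t,(120,205,180,265),th),"|",*dark(s,(195,100,235,140),th),"|",*dark(t,(300,215,350,250),th),*dark(s,(230,210,262,245),th),sep="\n")
a=cv2.resize(t["image"][195:270,110:210],(400,300),interpolation=cv2.INTER_CUBIC)
b=cv2.resize(s["image"][95:170,180:280],(400,300),interpolation=cv2.INTER_CUBIC)
cv2.imwrite("pics/z1.png",np.hstack([a,b]))
E
```

```text
30
|
(np.int32(212), np.int32(109), np.int32(8), np.int32(19), np.int32(131), array([215.4, 118.3]))
|
(np.int32(240), np.int32(217), np.int32(12), np.int32(25), np.int32(216), array([245.4, 229.4]))
45
(np.int32(136), np.int32(217), np.int32(15), np.int32(9), np.int32(69), array([145.2, 221.3]))
|
(np.int32(211), np.int32(109), np.int32(9), np.int32(20), np.int32(145), array([215.2, 118.3]))
|
(np.int32(240), np.int32(217), np.int32(12), np.int32(25), np.int32(253), array([245.2, 229. ]))
```

View pics/z1.png

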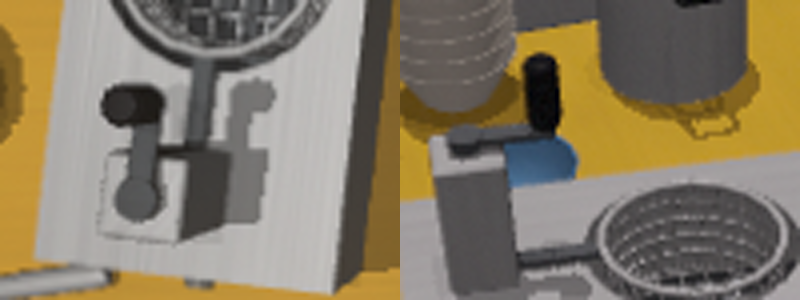

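```bash
python3 - <<'E'
from h import *
t=eyes.grab_frame("top"); s=eyes.grab_frame("side")
np.set_printoptions(precision=1,suppress=True)
print("knob tri",tri(t,(143,221),s,(215.4,118.4)))
print("knob top (139.5,220.8)@288",plane(t,[(139.5,220.8)],288), "side knob top",plane(s,[(215.6,110.5)],288))
print("hub tri",tri(t,(144.2,244),s,(196.2,129.8)))
print("hub @242",plane(t,[(144.2,244)],242))
print("rim c @128?",plane(t,[(165,182)],125))
c=plane(t,[(135,138),(211,145),(195,268),(120,261)],120);print(c,np.linalg.norm(c-np.roll(c,1,0),axis=1),c.mean(0))
E
```

```text
knob tri (array([503.3, 248.4, 257.8]), np.float64(2.306700338724615))
knob top (139.5,220.8)@288 [[503.  246.6 288. ]] side knob top [[504.9 237.  288. ]]
hub tri (array([449.3, 254.3, 229.5]), np.float64(1.558021290820248))
hub @242 [[449.4 250.5 242. ]]
rim c @128? [[602.7 234.6 125. ]]
[[722.  319.  120. ]
 [700.7 114.4 120. ]
 [378.1 155.4 120. ]
 [395.5 354.3 120. ]] [328.3 205.7 325.2 199.7] [549.1 235.8 120. ]
```

The checks agree: the knob is about 55 mm from the hub, the hub about 155 mm from the basket centre, and the case measures about 328 x 203 mm. I'll lift first, then travel to above the knob at about (503,247).

Emit:
{"fn": "send_rows", "kwargs": {
  "targets": "0 0 -0.042 0 0 0 100; 0 0 -0.084 0 0 0 100; 0 0 -0.126 0 0 0 100; -0.035 -0.014 -0.136 0 0 -3 100; -0.07 -0.028 -0.136 0 0 -6 100; -0.105 -0.042 -0.136 0 0 -10 100; -0.14 -0.055 -0.136 0 0 -14 100; -0.175 -0.069 -0.136 0 0 -18 100; -0.21 -0.083 -0.136 0 0 -22 100; -0.245 -0.097 -0.136 0 0 -25 100; -0.28 -0.11 -0.136 0 0 -25 100; -0.31 -0.122 -0.136 0 0 -25 100"
}}

```text
time_s: 1.3
ee_pos: [473.3, 278.3, 350.0]
ee_rot: [-180.0, 0.0, -180.0]
force: [0.3, -0.1, -0.7]
gripper_width: 91.0
gripper_force: 0.0
```

Emit:
{"fn": "send_rows", "kwargs": {
  "targets": "-0.015 -0.015 0 0 0 0 100; -0.03 -0.031 0 0 0 0 100; -0.03 -0.031 0 0 0 0 100; -0.03 -0.031 0 0 0 0 100"
}}

```text
time_s: 1.63
ee_pos: [502.3, 248.7, 349.6]
ee_rot: [180.0, -0.1, 180.0]
force: [-0.2, 0.7, 0.4]
gripper_width: 91.2
gripper_force: 0.0
```

```bash
python3 - <<'E'
from h import *
f=eyes.grab_frame("wrist"); cv2.imwrite("pics/w1.png",f["image"]); print({k:v for k,v in f.items() if k!="image"},env.state()["ee_pos"])
E
```

```text
{'fovy': 65.00387552238563, 'cx': 256.0065378242928, 'cy': 191.67394660894158, 'D': array([-0.02300058,  0.        ,  0.        ,  0.        ,  0.        ]), 'eye': array([420.54004569, 249.73215485, 520.19497588]), 'attitude': array([-1.66935918e+01,  4.05562930e-02,  8.99612489e+01])} [501.83486328 249.38183314 349.80424063]
```

View pics/w1.png

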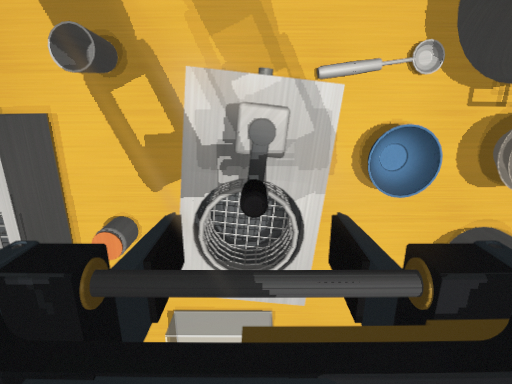

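The wrist view shows the knob at about (254,198) between the open fingers and the hub cap at (262,130).

```bash
python3 - <<'E'
from h import *
np.set_printoptions(precision=1,suppress=True)
f=eyes.grab_frame("wrist")
print(*dark(f,(230,165,280,225),30),*dark(f,(230,165,280,225),20),sep="\n")
print("hub",plane(f,[(262,130)],242),"knob top",plane(f,[(254.5,206)],288),"mid",plane(f,[(254.5,198)],263))
a=cv2.resize(f["image"][110:230,200:320],(600,600),interpolation=cv2.INTER_CUBIC); cv2.imwrite("pics/w2.png",a)
E
```

```text
(np.int32(240), np.int32(180), np.int32(27), np.int32(38), np.int32(754), array([253.1, 198.1]))
(np.int32(241), np.int32(180), np.int32(26), np.int32(27), np.int32(301), array([253.9, 188.9]))
hub [[444.9 255.6 242. ]] knob top [[501.9 249.  288. ]] mid [[503.1 248.9 263. ]]
```

View pics/w2.png

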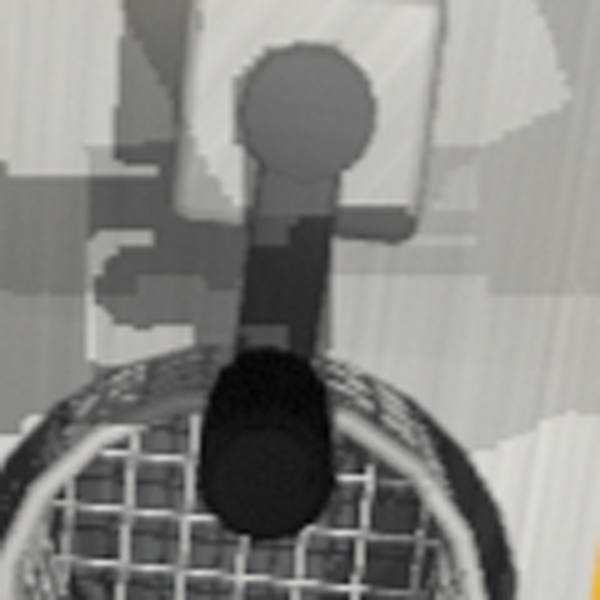

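The knob is confirmed at about (502,248.5). I'll descend 99 mm and grip it.

Emit:
{"fn": "send_rows", "kwargs": {
  "targets": "0 0 0.03 0 0 0 100; 0 0 0.06 0 0 0 100; 0 0 0.08 0 0 0 100; 0 0 0.095 0 0 0 100; 0 0 0.099 0 0 0 100; 0 0 0.099 0 0 0 100; 0 0 0.099 0 0 0 60; 0 0 0.099 0 0 0 40; 0 0 0.099 0 0 0 20; 0 0 0.099 0 0 0 10; 0 0 0.099 0 0 0 10; 0 0 0.099 0 0 0 10",
  "grip_force": 15
}}

```text
time_s: 2.73
ee_pos: [502.2, 249.3, 251.4]
ee_rot: [180.0, 0.0, -179.9]
force: [0.6, 0.6, 0.5]
gripper_width: 54.1
gripper_force: 0.0
```

Emit:
{"fn": "send_rows", "kwargs": {
  "targets": "0 0 0 0 0 0 10; 0 0 0 0 0 0 10; 0 0 0 0 0 0 10; 0 0 0 0 0 0 10; 0 0 0 0 0 0 10; 0 0 0 0 0 0 10"
}}

```text
time_s: 3.23
ee_pos: [501.9, 248.2, 251.0]
ee_rot: [-179.9, -0.0, -179.9]
force: [-0.1, -4.5, 1.4]
gripper_width: 23.6
gripper_force: 15.0
```

```bash
python3 - <<'E'
import numpy as np
for s in (-6,-126,-246):
    print(s,"; ".join("%.4f %.4f"%(-.055*(np.cos(b)-np.cos(a)),.055*(np.sin(b)-np.sin(a))) for a in [np.radians(s)] for b in np.radians(s-10*np.arange(1,13))))
E
```

```text
-6 0.0018 -0.0094; 0.0053 -0.0184; 0.0102 -0.0266; 0.0165 -0.0338; 0.0239 -0.0398; 0.0323 -0.0445; 0.0414 -0.0476; 0.0509 -0.0491; 0.0604 -0.0489; 0.0699 -0.0471; 0.0788 -0.0437; 0.0870 -0.0387
-126 0.0072 0.0063; 0.0133 0.0137; 0.0179 0.0221; 0.0210 0.0312; 0.0225 0.0407; 0.0224 0.0502; 0.0205 0.0597; 0.0171 0.0686; 0.0122 0.0768; 0.0059 0.0841; -0.0016 0.0901; -0.0100 0.0947
-246 -0.0091 0.0031; -0.0185 0.0046; -0.0281 0.0045; -0.0375 0.0026; -0.0465 -0.0008; -0.0547 -0.0057; -0.0619 -0.0120; -0.0680 -0.0195; -0.0726 -0.0279; -0.0757 -0.0369; -0.0772 -0.0464; -0.0771 -0.0560
```

Emit:
{"fn": "send_rows", "kwargs": {
  "targets": "0.002 -0.009 0 0 0 0 10; 0.005 -0.018 0 0 0 0 10; 0.01 -0.0265 0 0 0 0 10; 0.0165 -0.034 0 0 0 0 10; 0.024 -0.04 0 0 0 0 10; 0.0325 -0.0445 0 0 0 0 10; 0.0325 -0.0445 0 0 0 0 10"
}}

```text
time_s: 3.82
ee_pos: [467.2, 202.9, 251.0]
ee_rot: [-179.9, -0.1, -179.9]
force: [-1.2, -1.7, -0.6]
gripper_width: 23.3
gripper_force: 15.0
```

```bash
python3 - <<'E'
from h import *
s=env.state(); print(s["ee_pos"],s["force"],s["gripper_width"],s["time_s"])
f=eyes.grab_frame("wrist"); cv2.imwrite("pics/w3.png",f["image"][60:260,130:380]); g=eyes.grab_frame("top")
cv2.imwrite("pics/w3.png",np.hstack([cv2.resize(f["image"][80:240,160:360],(400,320)),cv2.resize(g["image"][150:270,110:260],(400,320))]))
E
```

```text
[467.18450215 202.86706948 250.98925651] [-1.17690659 -1.66053502 -0.60231548] 23.25969613952543 3.8167
```

View pics/w3.png

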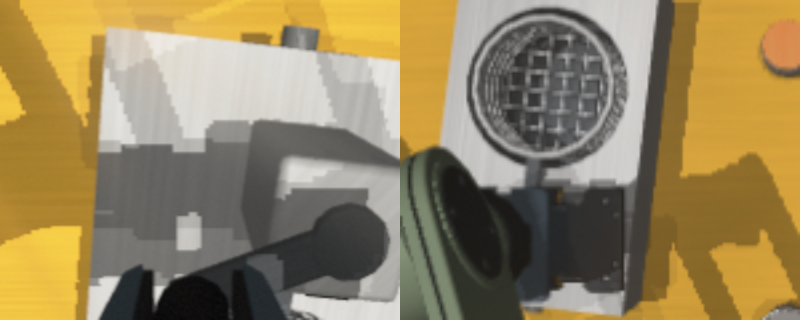

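The grasp holds and the crank arm turns with low force. The TCP is 54.7 mm from the estimated hub, so I'll continue.

```bash
python3 - <<'E'
import numpy as np
for s in (-66,-186,-306):
    print(s,"; ".join("%.4f %.4f"%(-.055*(np.cos(b)-np.cos(a)),.055*(np.sin(b)-np.sin(a))) for a in [np.radians(s)] for b in np.radians(s-10*np.arange(1,13))))
E
```

```text
-66 0.0091 -0.0031; 0.0185 -0.0046; 0.0281 -0.0045; 0.0375 -0.0026; 0.0465 0.0008; 0.0547 0.0057; 0.0619 0.0120; 0.0680 0.0195; 0.0726 0.0279; 0.0757 0.0369; 0.0772 0.0464; 0.0771 0.0560
-186 -0.0018 0.0094; -0.0053 0.0184; -0.0102 0.0266; -0.0165 0.0338; -0.0239 0.0398; -0.0323 0.0445; -0.0414 0.0476; -0.0509 0.0491; -0.0604 0.0489; -0.0699 0.0471; -0.0788 0.0437; -0.0870 0.0387
-306 -0.0072 -0.0063; -0.0133 -0.0137; -0.0179 -0.0221; -0.0210 -0.0312; -0.0225 -0.0407; -0.0224 -0.0502; -0.0205 -0.0597; -0.0171 -0.0686; -0.0122 -0.0768; -0.0059 -0.0841; 0.0016 -0.0901; 0.0100 -0.0947
```

Emit:
{"fn": "send_rows", "kwargs": {
  "targets": "0.009 -0.003 0 0 0 0 10; 0.0185 -0.0045 0 0 0 0 10; 0.028 -0.0045 0 0 0 0 10; 0.0375 -0.0025 0 0 0 0 10; 0.0465 0.001 0 0 0 0 10; 0.0545 0.0055 0 0 0 0 10; 0.062 0.012 0 0 0 0 10; 0.068 0.0195 0 0 0 0 10; 0.0725 0.028 0 0 0 0 10; 0.0755 0.037 0 0 0 0 10; 0.077 0.0465 0 0 0 0 10; 0.077 0.056 0 0 0 0 10"
}}

```text
time_s: 4.92
ee_pos: [392.5, 261.4, 251.0]
ee_rot: [-179.9, 0.0, -179.9]
force: [6.1, -5.6, -1.3]
gripper_width: 23.5
gripper_force: 15.0
```

Emit:
{"fn": "send_rows", "kwargs": {
  "targets": "-0.0025 0.0095 0 0 0 0 10; -0.006 0.0185 0 0 0 0 10; -0.011 0.0265 0 0 0 0 10; -0.0175 0.034 0 0 0 0 10; -0.025 0.04 0 0 0 0 10; -0.0335 0.0445 0 0 0 0 10; -0.0425 0.0475 0 0 0 0 10; -0.052 0.049 0 0 0 0 10; -0.0615 0.049 0 0 0 0 10; -0.071 0.047 0 0 0 0 10; -0.08 0.0435 0 0 0 0 10; -0.088 0.0385 0 0 0 0 10"
}}

```text
time_s: 5.92
ee_pos: [477.6, 300.1, 250.8]
ee_rot: [-180.0, -0.4, -179.9]
force: [-6.0, -2.4, 3.7]
gripper_width: 23.6
gripper_force: 15.0
```

Emit:
{"fn": "send_rows", "kwargs": {
  "targets": "-0.007 -0.0065 0 0 0 0 10; -0.0135 -0.0135 0 0 0 0 10; -0.018 -0.022 0 0 0 0 10; -0.021 -0.031 0 0 0 0 10; -0.0225 -0.0405 0 0 0 0 10; -0.0225 -0.05 0 0 0 0 10; -0.0205 -0.0595 0 0 0 0 10; -0.017 -0.0685 0 0 0 0 10; -0.012 -0.077 0 0 0 0 10; -0.006 -0.084 0 0 0 0 10; 0.0015 -0.09 0 0 0 0 10; 0.01 -0.0945 0 0 0 0 10"
}}

```text
time_s: 6.92
ee_pos: [471.4, 204.6, 251.0]
ee_rot: [179.9, 0.2, -179.9]
force: [2.9, 3.6, -1.9]
gripper_width: 23.4
gripper_force: 15.0
```

Emit:
{"fn": "send_rows", "kwargs": {
  "targets": "0.009 -0.003 0 0 0 0 10; 0.0185 -0.0045 0 0 0 0 10; 0.028 -0.0045 0 0 0 0 10; 0.0375 -0.0025 0 0 0 0 10; 0.0465 0.001 0 0 0 0 10; 0.0545 0.0055 0 0 0 0 10; 0.062 0.012 0 0 0 0 10; 0.068 0.0195 0 0 0 0 10; 0.0725 0.028 0 0 0 0 10; 0.0755 0.037 0 0 0 0 10; 0.077 0.0465 0 0 0 0 10; 0.077 0.056 0 0 0 0 10"
}}

```text
time_s: 7.92
ee_pos: [392.7, 261.5, 250.9]
ee_rot: [-180.0, -0.1, -179.9]
force: [1.9, -4.1, 1.4]
gripper_width: 23.3
gripper_force: 15.0
```

540° are done and everything is still consistent. Another 120° is safe, since the minimum total is 724°.

Emit:
{"fn": "send_rows", "kwargs": {
  "targets": "-0.002 0.0095 0 0 0 0 10; -0.0055 0.0185 0 0 0 0 10; -0.0105 0.0265 0 0 0 0 10; -0.017 0.034 0 0 0 0 10; -0.0245 0.04 0 0 0 0 10; -0.0325 0.0445 0 0 0 0 10; -0.0415 0.0475 0 0 0 0 10; -0.051 0.049 0 0 0 0 10; -0.0605 0.049 0 0 0 0 10; -0.07 0.047 0 0 0 0 10; -0.079 0.0435 0 0 0 0 10; -0.087 0.0385 0 0 0 0 10"
}}

```text
time_s: 8.92
ee_pos: [479.2, 299.1, 250.7]
ee_rot: [-179.9, -0.3, -179.9]
force: [-7.6, -4.5, 5.2]
gripper_width: 23.8
gripper_force: 15.0
```

Emit:
{"fn": "send_rows", "kwargs": {
  "targets": "-0.004 -0.003 0 0 0 0 10; -0.007 -0.0065 0 0 0 0 10; -0.0105 -0.01 0 0 0 0 10; -0.0135 -0.0135 0 0 0 0 10; -0.016 -0.0175 0 0 0 0 10; -0.018 -0.022 0 0 0 0 10; -0.0195 -0.0265 0 0 0 0 10; -0.021 -0.031 0 0 0 0 10; -0.021 -0.031 0 0 0 0 10"
}}

```text
time_s: 9.67
ee_pos: [500.2, 269.5, 250.8]
ee_rot: [179.8, -0.3, -180.0]
force: [-6.8, -0.7, 4.0]
gripper_width: 23.0
gripper_force: 15.0
```

Emit:
{"fn": "send_rows", "kwargs": {
  "targets": "-0.001 -0.0045 0 0 0 0 10; -0.0015 -0.0095 0 0 0 0 10; -0.0015 -0.0145 0 0 0 0 10; -0.0015 -0.019 0 0 0 0 10; -0.0005 -0.024 0 0 0 0 10; 0.0005 -0.0285 0 0 0 0 10; 0.0005 -0.0285 0 0 0 0 10"
}}

```text
time_s: 10.25
ee_pos: [501.0, 241.9, 250.9]
ee_rot: [179.7, -0.1, -180.0]
force: [-2.6, 3.7, 2.4]
gripper_width: 23.7
gripper_force: 15.0
```

Emit:
{"fn": "send_rows", "kwargs": {
  "targets": "0.0015 -0.0045 0 0 0 0 10; 0.0035 -0.009 0 0 0 0 10; 0.006 -0.013 0 0 0 0 10; 0.0085 -0.017 0 0 0 0 10; 0.0085 -0.017 0 0 0 0 10"
}}

```text
time_s: 10.67
ee_pos: [492.6, 222.8, 250.9]
ee_rot: [179.9, 0.0, -179.9]
force: [-0.6, 4.1, -0.5]
gripper_width: 23.3
gripper_force: 15.0
```

Emit:
{"fn": "send_rows", "kwargs": {
  "targets": "0.003 -0.004 0 0 0 0 10; 0.0065 -0.0075 0 0 0 0 10; 0.01 -0.0105 0 0 0 0 10; 0.0135 -0.0135 0 0 0 0 10; 0.0135 -0.0135 0 0 0 0 10"
}}

```text
time_s: 11.08
ee_pos: [478.3, 208.6, 250.9]
ee_rot: [-180.0, -0.0, -179.9]
force: [-0.5, 3.2, -0.1]
gripper_width: 23.7
gripper_force: 15.0
```

Emit:
{"fn": "send_rows", "kwargs": {
  "targets": "0.004 -0.0025 0 0 0 0 10; 0.0085 -0.0045 0 0 0 0 10; 0.013 -0.0065 0 0 0 0 10; 0.0175 -0.008 0 0 0 0 10; 0.0175 -0.008 0 0 0 0 10"
}}

```text
time_s: 11.5
ee_pos: [460.5, 200.7, 250.9]
ee_rot: [-180.0, -0.1, -179.9]
force: [0.4, 2.0, -0.9]
gripper_width: 23.3
gripper_force: 15.0
```

Emit:
{"fn": "send_rows", "kwargs": {
  "targets": "0.005 -0.001 0 0 0 0 10; 0.0095 -0.0015 0 0 0 0 10; 0.0145 -0.0015 0 0 0 0 10; 0.0145 -0.0015 0 0 0 0 10"
}}

```text
time_s: 11.83
ee_pos: [446.0, 199.1, 251.0]
ee_rot: [-179.9, -0.1, -179.9]
force: [1.1, 0.1, -1.2]
gripper_width: 23.2
gripper_force: 15.0
```

Emit:
{"fn": "send_rows", "kwargs": {
  "targets": "0.0045 0.0005 0 0 0 0 10; 0.0095 0.001 0 0 0 0 10; 0.0095 0.001 0 0 0 0 10; 0.0095 0.001 0 0 0 0 10"
}}

```text
time_s: 12.17
ee_pos: [440.5, 199.6, 251.1]
ee_rot: [-179.8, 0.4, -179.9]
force: [11.3, -3.1, -4.0]
gripper_width: 23.5
gripper_force: 15.0
```

```bash
python3 - <<'E'
from h import *
s=env.state(); print(s["ee_pos"],s["force"],s["gripper_width"],s["time_s"])
f=eyes.grab_frame("wrist"); g=eyes.grab_frame("side")
cv2.imwrite("pics/w4.png",np.hstack([cv2.resize(f["image"][60:260,130:380],(400,320)),cv2.resize(g["image"][70:230,150:350],(400,320))]))
E
```

```text
[440.54965198 199.5543842  251.06929355] [11.28135343 -3.13462361 -3.95010647] 23.515119350051123 12.1667
```

View pics/w4.png

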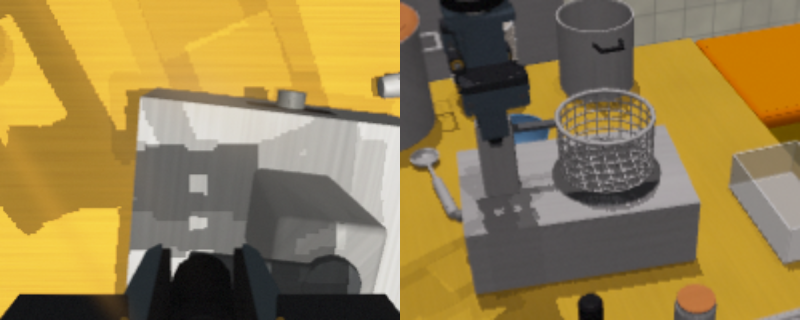

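The side view shows the round basket fully raised, and about 11 N of opposing force marks the stop. I'll relax slightly, open part way and lift off.

Emit:
{"fn": "send_rows", "kwargs": {
  "targets": "-0.0025 0 0 0 0 0 10; -0.0025 0 0 0 0 0 30; -0.0025 0 0 0 0 0 50; -0.0025 0 0 0 0 0 50; -0.0025 0 0 0 0 0 50; -0.0025 0 0 0 0 0 50; -0.0025 0 0 0 0 0 50; -0.0025 0 0 0 0 0 50"
}}

```text
time_s: 12.93
ee_pos: [439.9, 200.8, 251.0]
ee_rot: [180.0, -0.0, -179.9]
force: [-0.0, 0.1, 0.2]
gripper_width: 45.9
gripper_force: 0.0
```

Emit:
{"fn": "send_rows", "kwargs": {
  "targets": "0 0 -0.02 0 0 0 50; 0 0 -0.05 0 0 0 50; 0 0 -0.08 0 0 0 50; 0 0 -0.11 0 0 0 50; 0.03 0 -0.13 0 0 0 50; 0.06 0 -0.13 0 0 0 50; 0.09 0 -0.13 0 0 0 50; 0.09 0 -0.13 0 0 0 50; 0.09 0 -0.13 0 0 0 50; 0.09 0 -0.13 0 0 0 50"
}}

```text
time_s: 13.77
ee_pos: [350.4, 200.7, 381.1]
ee_rot: [180.0, 0.1, -179.9]
force: [-0.1, -0.1, -0.3]
gripper_width: 45.5
gripper_force: 0.0
```

```bash
python3 - <<'E'
from h import *
np.set_printoptions(precision=1,suppress=True)
g=eyes.grab_frame("side"); s=env.state(); print(s["ee_pos"],s["force"],s["time_s"],dark(g,(150,80,260,150),35),dark(g,(230,210,262,245),45))
cv2.imwrite("pics/s5.png",cv2.resize(g["image"][60:240,130:330],(600,540)))
E
```

```text
[350.7 200.7 380.8] [ 0.2 -0.6 -0.8] 13.8167 [(np.int32(247), np.int32(92), np.int32(13), np.int32(5), np.int32(22), array([252.3,  94.4])), (np.int32(192), np.int32(122), np.int32(10), np.int32(20), np.int32(150), array([196.4, 131.6]))] [(np.int32(240), np.int32(217), np.int32(12), np.int32(25), np.int32(253), array([245.2, 229. ]))]
```

View pics/s5.png

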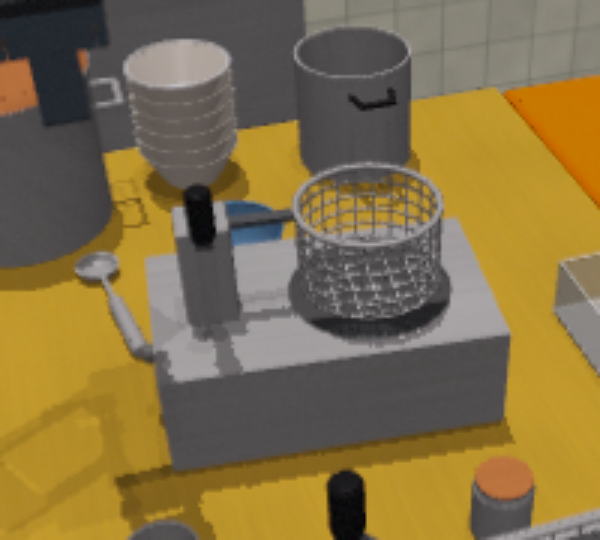

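The basket is up, the knob stayed where it was released, at about (196,132), the square knob hasn't moved at (245,229), and the arm is clear.

```bash
python3 -c "
from workcell import env
print(env.job_done())"
```

```text
the job is handed in; nothing more can be done
None
```

I wound the round basket's crank clockwise about 810° to its upper stop, so the basket is fully up. I then released the knob and moved the arm clear. The square basket's crank was not moved. The job is handed in; no verdict came back.

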